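# Clear the slide locker's sprung lid and hold it at its balance point

### The arm

A 6-joint arm with a two-finger parallel gripper is mounted at the origin on a cart in front of the work surface, level with it; the furniture and walls round the work are solid. World frame = base frame: x ahead of the robot, y to its left, z up, the work surface at z = 0. Lengths are in m, angles in rad, forces in N, time in s.
With the tool pointing down it reaches from about 0.325 to 0.9 m from the base axis. Payload 6.1 kg.
Tool frame: the origin (TCP) lies midway between the tips of the shut fingers; the grasp point (between the pads) lies 19 mm behind it; z points along the fingers, y is the line along which they close (so a half turn about z gives the same grasp; the last joint's range is limited). The gripper opens to 85 mm and grips with 20 to 120 N. Pads are 22 mm wide; open, the fingers measure 114 mm over their backs; the gripper's body (76 mm by 85 mm) begins 54 mm behind the grasp point. The pads swing forward as they close: fully open they stand 13 mm farther back than shut.
Start: joints at [-1.425, 0.22, 1.526, -0, 1.395, -0.126], TCP at [0.168, -0.602, 0.211] pointing down, gripper open.
Joint ranges: [-2.98, 2.98], [-0.91, 2.08], [0.09, 2.57], [-1.24, 4.39], [0.2, 2.65], [-2.68, 2.68]. Speed limits (rad/s): [2.57, 2.57, 3.01, 3.14, 3.14, 3.14].

### API

Orientations are given as [roll, pitch, yaw] about the fixed x, y, z axes, in that order (R = Rz(yaw) Ry(pitch) Rx(roll)).
In Python, from plant import movep, move_l, set_joints, gripper_to, hold, inverse_kinematics, observe, get_image, get_calibration, Unreachable, job_done gives the robot as it stands. Calls block until the motion is done:
- movep(position, orientation): joint-space move of the TCP to a pose.
- move_l(position, feed=0.15, rotation=None, max_force=None): straight line of the TCP; rotation=None keeps the orientation; feed is the mean speed in m/s. With max_force (N) it stops when the force on the tool has changed by that much, and returns True; else False.
- set_joints(angles): joint-space move.
- gripper_to(opening, f_grip=None): finger opening in m; f_grip is the grip in N (None keeps the last); returns when the fingers have stopped.
- hold(seconds).
- inverse_kinematics(position, orientation): joint angles nearest the present ones, or None.
- observe(): the state.
- get_image(name): name is "side" or "top" or "wrist"; returns (picture, depth): 480x640x3 uint8, red, green, blue; 480x640 float32, m along the optical axis (not along the pixel's ray), 0 where there is no reading.
- get_calibration(name): a dict with "intrinsics" (3x3 intrinsics, pixels), "world_from_camera" (4x4, takes a point from camera to world coordinates). Camera axes: x right, y down, z forward; pixel columns grow to the right and rows downward; lengths in m; the calibration is good to about 2 mm. A picture is of the moment at which its call begins: read the wrist's pose just before it. get_calibration takes no time and is no camera call; for the wrist camera it gives the pose at the moment of the call.
A pose or a line that the arm cannot do raises Unreachable and nothing moves.
- job_done(): hands the job in; it is judged then, once.
The state is a dict: "time_s": time; "q": joint angles; "joint_velocities": joint speeds; "joint_torque": joint torques, N m; "eef_pos": TCP position; "tcp_rot": TCP orientation; "ft_force": force on the tool from outside, world axes, zero at the start; "torque": the same for the moment, N m; "opening": finger opening in m; "grasp_force": force on a finger pad.
Only numpy, scipy, OpenCV 4.12 (cv2) and the standard library are available. Lean on these libraries where they do the work, as an engineer would, in place of code of your own. Each camera call takes 0.05 s, during which the arm holds its last target. There are 200 camera calls.

### The job

The lid of the grey slide locker has to be cleared and held open for a colleague: move the flat black card case from the lid onto the carton that stands alone on the table, squarely in its middle with long side along long side, and then the small cover glass box squarely onto the middle of the card case. Then take the lid by its bar handle, raise it past the balance point of its spring (about 52 degrees open) but do not let it fly open to its stop, ease it back to just below that point (5 to 10 degrees lower) and finish while still holding it there with the gripper. Do not push the carton out of place, and leave everything else on the table where it is.

Things in the scene. Friction and masses are not known exactly. Their poses are not given: they have to be found in the camera images.
- locker: grey sheet-steel slide locker, fixed to the table, 160 mm (its x) by 240 mm (its y), 83 mm high to the top of the closed lid; origin at the centre of its underside; its front, with the handle, looks along its -x (towards the robot); the hinge runs along its y at the back
- lid_top (a point): point on the locker at the centre of the closed lid's flat top, 83 mm above the table; it does not move with the lid; axes as the locker's
- lid_hinge (a point): middle of the lid's hinge axis, at the back of the locker, 79 mm above the table, 82 mm behind the locker's centre; the axis runs along the locker's y
- lid_handle (a point): middle of the lid's bar handle: a round bar of 10 mm diameter and 100 mm length parallel to the hinge, 213 mm from the hinge axis (level with it when the lid is shut), its centre line 46 mm in front of the lid edge (fingers go between), its underside free, joined to the lid by an arm of the same bar at either end; it moves with the lid
- lid (a joint): angle of the lid in rad: 0 shut, grows as the front rises, stop at 1.5. The lid is a plate 164 x 246 x 8 mm of 0.85 kg. A pre-wound spring at the hinge carries part of its weight: below 0.90 rad (52 degrees) the lid falls shut by itself, above it the spring throws it open, at 0.90 it balances. Lifting it off at the handle takes about 1.2 N
- card_case: flat black closed card case, 59 mm (its x) by 92 mm (its y), 12 mm thick, about 80 g, lying on the lid; origin at the centre of its underside
- glass_box: small closed clear tub with a blue lid, 37 mm (its x) by 34 mm (its y), 18 mm high, about 40 g, lying on the lid; origin at the centre of its underside
- carton: closed green carton standing alone on the table to the right of the locker, loose, 78 mm (its x) by 99 mm (its y), 37 mm high to its flat top, about 0.4 kg; origin at the centre of its underside
- marker: marker pen lying on the table, 17 x 135 x 16 mm, bystander
- objective_case: round screw case, 36 mm diameter, 59 mm high, bystander
- stain_bottle: small purple bottle, 31 mm diameter, 74 mm high, bystander
- petri_dish: flat round dish, 62 mm diameter, 13 mm high, bystander
- dust_cap: round black cap, 31 mm diameter, 12 mm high, bystander
- usb_stick: red memory stick, 18 x 52 x 8 mm, bystander

How it is judged:
On the way, in this order (a step that is already met when the one before it is completed fails the run):
1. the card case lies squarely on the carton, let go, lid still shut (x of card_case in the frame of carton between -0.012 and 0.012 m and y of card_case in the frame of carton between -0.012 and 0.012 m and z of card_case in the frame of carton between 0.0315 and 0.0435 m and angle between card_case's own z axis and vertical below 0.08 rad and linear speed of card_case below 0.03 m/s and contact force between the fingers and card_case below 0.05 N and angle between the y axis of card_case and the y axis of carton, either way round below 0.15 rad and value of joint lid below 0.1 rad), for 0.2 s.
2. the cover glass box lies squarely on the card case, let go, lid still shut (all of step 1 and x of glass_box in the frame of card_case between -0.012 and 0.012 m and y of glass_box in the frame of card_case between -0.012 and 0.012 m and z of glass_box in the frame of card_case between 0.006 and 0.018 m and angle between glass_box's own z axis and vertical below 0.08 rad and linear speed of glass_box below 0.03 m/s and contact force between the fingers and glass_box below 0.05 N and (angle between the x axis of glass_box and the x axis of card_case, either way round below 0.2 rad or angle between the x axis of glass_box and the y axis of card_case, either way round below 0.2 rad)), for 0.2 s.
3. the lid has been raised past its balance point (value of joint lid above 0.93 rad), for 0.1 s.
At the end, for the whole second after the job is handed in: Fingers hold the lid still at 0.64 to 0.86 rad (balance 0.90). Card case rests on the carton, cover glass box on the case: level, untouched, centred within 12 mm along each side, case aligned lengthwise within 0.15 rad, box squarely (any quarter turn) within 0.2 rad (x of card_case in the frame of carton between -0.012 and 0.012 m and y of card_case in the frame of carton between -0.012 and 0.012 m and z of card_case in the frame of carton between 0.0315 and 0.0435 m and angle between each of card_case, glass_box's own z axis and vertical below 0.08 rad and linear speed of each of card_case, glass_box below 0.03 m/s and contact force between the fingers and card_case below 0.05 N and angle between the y axis of card_case and the y axis of carton, either way round below 0.15 rad and x of glass_box in the frame of card_case between -0.012 and 0.012 m and y of glass_box in the frame of card_case between -0.012 and 0.012 m and z of glass_box in the frame of card_case between 0.006 and 0.018 m and contact force between the fingers and glass_box below 0.05 N and (angle between the x axis of glass_box and the x axis of card_case, either way round below 0.2 rad or angle between the x axis of glass_box and the y axis of card_case, either way round below 0.2 rad) and value of joint lid between 0.64 and 0.86 rad and velocity of joint lid between -0.05 and 0.05 rad/s and contact force between the fingers and lid above 0.15 N and angle between carton's own z axis and vertical below 0.05 rad); the arm keeps its last pose, push and grip.
It fails at once if the lid flies open to near its stop (over 1.35 rad) (value of joint lid above 1.35 rad).
It fails at once if the carton is pushed more than 25 mm (distance of carton from where it was at the start of the episode above 0.025 m).
It fails at once if a bystander is moved more than 30 mm (distance of any of marker, objective_case, stain_bottle, petri_dish, dust_cap, usb_stick from where it was at the start of the episode above 0.03 m).
It also fails if it takes over 72 s, if anything falls off the work surface, if the arm or the gripper's body presses on something with over 40 N, if the wrist force passes 120 N, or if a joint passes its speed limit or range.

## Working session

There is one attempt and no reset: what is moved stays moved. The work goes in short steps, each a Python script; the robot and the scene stay as the last script left them, time stands still between calls to the robot, and variables do not carry over. Pictures are saved under pics/ and viewed, at most 12 in all, crops included, and the job is handed in when it is done.

```bash
ls; mkdir -p pics; python3 - <<'E'
from plant import *
import cv2,numpy as np
for n in("top","side"):
    im,d=get_image(n); c=get_calibration(n)
    cv2.imwrite(f"pics/{n}0.png",im[:,:,::-1]); np.savez(f"{n}0.npz",im=im,d=d,K=c["intrinsics"],T=c["world_from_camera"])
    print(n,np.round(c["intrinsics"],1).tolist(),np.round(c["world_from_camera"],3).tolist())
print(observe())
E
```

```text
pics
top [[538.0, 0.0, 321.1], [0.0, 538.0, 238.8], [0.0, 0.0, 1.0]] [[-0.003, -0.99, 0.141, 0.436], [-1.0, 0.005, 0.016, -0.147], [-0.017, -0.141, -0.99, 1.129], [0.0, 0.0, 0.0, 1.0]]
side [[482.8, 0.0, 316.6], [0.0, 482.8, 239.5], [0.0, 0.0, 1.0]] [[0.992, -0.065, 0.105, 0.48], [-0.124, -0.577, 0.807, -0.944], [0.008, -0.814, -0.581, 0.673], [0.0, 0.0, 0.0, 1.0]]
{'time_s': 0.1, 'q': array([-1.42512015e+00,  2.21130387e-01,  1.52752269e+00, -9.90626533e-06,
        1.39468410e+00, -1.26111279e-01]), 'joint_velocities': array([-0.00017465, -0.00254208, -0.00205131, -0.00112105, -0.00023107,
       -0.00115231]), 'joint_torque': array([ 1.04024439e-03, -4.98245859e+01, -3.90546441e+01, -3.21053985e-04,
        5.73932964e-03, -2.27621229e-05]), 'eef_pos': array([ 0.16768419, -0.60147863,  0.21010536]), 'tcp_rot': array([-3.13986076e+00, -2.09748664e-04,  2.71789021e-01]), 'ft_force': array([ 0.40832325,  0.74236506, -0.19808356]), 'torque': array([ 0.03791177,  0.04969375, -0.02093248]), 'grasp_force': 0.0, 'opening': 0.08562863192264301}
```

View pics/top0.png

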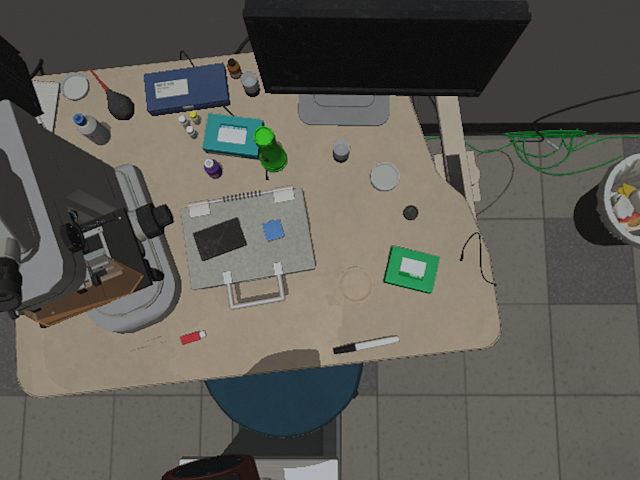

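View pics/side0.png

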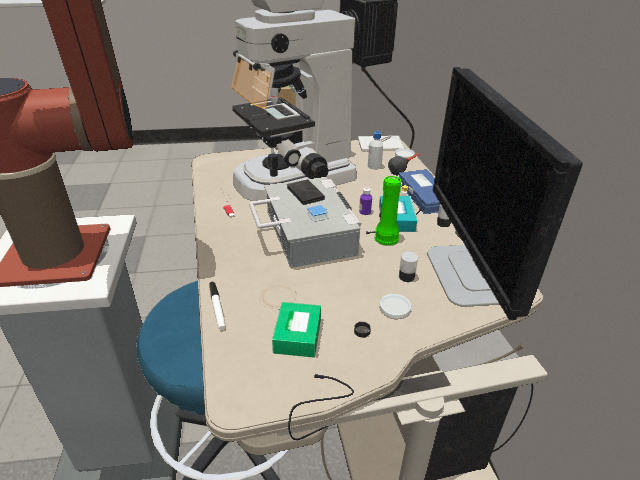

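```bash
cat > h.py <<'E'
import numpy as np,cv2
def cast(px,K,T,z):
    px=np.atleast_2d(px).astype(float)
    r=(np.c_[px,np.ones(len(px))]@np.linalg.inv(K).T)@T[:3,:3].T
    o=T[:3,3]; return (o+r*((z-o[2])/r[:,2])[:,None])[:,:2]
def mask_roi(im,f,roi):
    h=cv2.cvtColor(im,cv2.COLOR_RGB2HSV).astype(int); m=f(h[...,0],h[...,1],h[...,2]).astype(np.uint8)
    k=np.zeros_like(m);x0,y0,x1,y1=roi;k[y0:y1,x0:x1]=m[y0:y1,x0:x1]; return k
def rect(m,K,T,z):
    cs,_=cv2.findContours(m,cv2.RETR_EXTERNAL,cv2.CHAIN_APPROX_NONE)
    c=max(cs,key=cv2.contourArea)
    p=cast(c[:,0,:],K,T,z)
    (cx,cy),(a,b),an=cv2.minAreaRect((p*1000).astype(np.float32))
    if a>b: a,b,an=b,a,an+90   # angle of the short side
    an=(an+90)%180-90
    return np.array([cx/1000,cy/1000]),(a,b),an
E
python3 - <<'E'
from h import *
Z=np.load("top0.npz");im,d,K,T=[Z[k] for k in("im","d","K","T")]
print("card",rect(mask_roi(im,lambda h,s,v:v<75,(186,210,256,268)),K,T,.095))
print("glass",rect(mask_roi(im,lambda h,s,v:(h>95)&(h<125)&(s>90),(255,212,292,248)),K,T,.101))
print("carton",rect(mask_roi(im,lambda h,s,v:(h>60)&(h<90)&(s>120),(375,235,450,300)),K,T,.037))
# handle: points by depth
u,v=np.meshgrid(np.arange(640),np.arange(480))
r=np.stack([u,v,np.ones_like(u)],-1)@np.linalg.inv(K).T*d[...,None]
P=r@T[:3,:3].T+T[:3,3]
roi=(slice(265,315),slice(215,300)); Q=P[roi].reshape(-1,3); q=Q[(Q[:,2]>.06)&(Q[:,2]<.1)]
lid=P[180:300,175:325].reshape(-1,3); lid=lid[(abs(lid[:,2]-.083)<.006)]
print("lid z",np.median(lid[:,2]),cv2.minAreaRect((lid[:,:2]*1000).astype(np.float32)))
hb=mask_roi(im,lambda h,s,v:(v>150)&(s<40),(222,280,295,315)); 
n,l,st,ce=cv2.connectedComponentsWithStats(hb); print(st,ce)
for uu in range(232,284,6):
    c=P[292:315,uu]; k=np.where(c[:,2]>.04)[0]; print(uu,k+292,np.round(c[k].mean(0),3) if len(k) else None)
big=cv2.resize(im[170:320,165:335],None,fx=4.5,fy=4,interpolation=cv2.INTER_CUBIC);cv2.imwrite("pics/crop.png",big[:,:,::-1])
E
```

```text
card (array([0.58388037, 0.06807767]), (58.63890838623047, 92.97415924072266), 20.306669235229492)
glass (array([ 0.60105212, -0.03599279]), (33.97941970825195, 36.56262969970703), -73.58646583557129)
carton (array([ 0.5279538 , -0.31138474]), (76.88477325439453, 98.22051239013672), -14.311752319335938)
lid z 0.08348686019503404 ((567.8456420898438, 12.8687744140625), (222.45481872558594, 246.18031311035156), 9.674739837646484)
[[     0      0    640    480 306941]
 [   223    280     61     29    258]
 [   233    281      1      1      1]] [[319.55750454 239.45220743]
 [251.42248062 296.19767442]
 [233.         281.        ]]
232 [292 293 294 295 296 297 298 299 300 301 302 303 304 305 306 307 308 309] [0.464 0.043 0.083]
238 [303 304 305 306 307 308] [0.455 0.032 0.083]
244 [302 303 304 305 306 307] [0.457 0.02  0.082]
250 [301 302 303 304 305] [0.46  0.008 0.083]
256 [300 301 302 303 304] [ 0.461 -0.003  0.084]
262 [299 300 301 302 303] [ 0.463 -0.015  0.086]
268 [298 299 300 301 302] [ 0.465 -0.027  0.084]
274 [297 298 299 300 301] [ 0.467 -0.038  0.084]
280 [292 293 294 295 296 297 298 299 300] [ 0.473 -0.05   0.083]
```

View pics/crop.png

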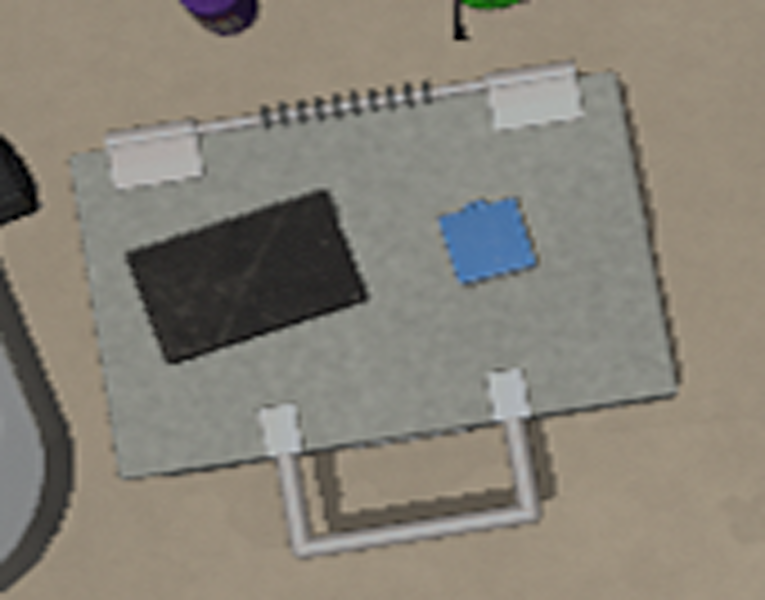

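```bash
cat >> h.py <<'E'
from plant import *
D=np.pi/180
def down(y): return [np.pi,0,y*D]
def pick_place(src,ysrc,zs,dst,ydst,zd,op0,f):
    movep([*src,zs+.09],down(ysrc)); gripper_to(op0,f)
    print("touch",move_l([*src,zs],feed=.1,max_force=15))
    gripper_to(0,f); o=observe(); print("grip",o["opening"],o["grasp_force"],o["eef_pos"],o["time_s"])
    move_l([*src,zs+.08],feed=.15); print("lifted",observe()["opening"])
    movep([*dst,zd+.08],down(ydst))
    print("touch",move_l([*dst,zd],feed=.06,max_force=8)); o=observe(); print(o["eef_pos"],o["opening"],o["time_s"])
    hold(.2); gripper_to(min(o["opening"]+.02,.085)); hold(.2)
    move_l([*dst,zd+.1],feed=.15); print(observe()["time_s"])
E
python3 - <<'E'
from h import *
pick_place([.5839,.0681],110.3,.078,[.528,-.3114],75.7,.033,.078,30)
im,d=get_image("top");cv2.imwrite("pics/top1.png",im[:,:,::-1])
cv2.imwrite("pics/c1.png",cv2.resize(im[170:330,180:460],None,fx=2.8,fy=2.8)[:,:,::-1])
E
```

```text
touch False
grip 2.7292444090560267e-05 0.0 [0.5838736  0.06810771 0.07797326] 4.9
lifted -0.00011932290525520792
touch False
[ 0.52834865 -0.3116448   0.03355347] -2.6908332894533575e-06 8.5
10.0417
```

View pics/c1.png

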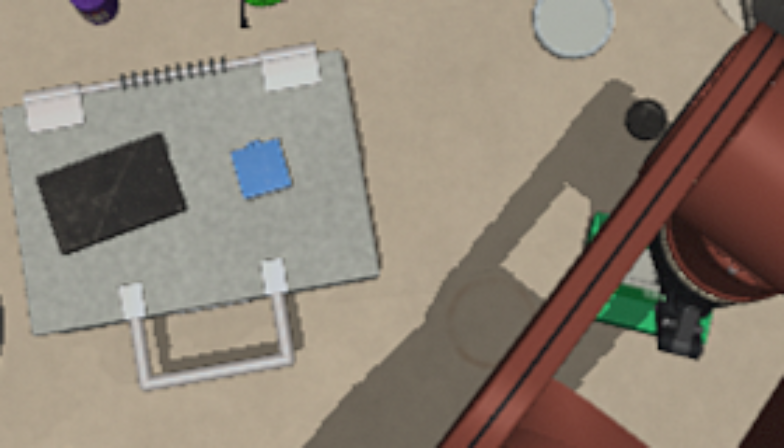

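```bash
python3 - <<'E'
from h import *
c=get_calibration("top");K,T=c["intrinsics"],c["world_from_camera"]
im=cv2.imread("pics/top1.png")[:,:,::-1]
print("card",rect(mask_roi(im,lambda h,s,v:v<75,(186,210,256,268)),K,T,.095))
movep([.5839,.0681,.168],down(110.3)); gripper_to(.078,30); print(observe()["opening"])
print(move_l([.5839,.0681,.078],feed=.1,max_force=15)); o=observe(); print(o["eef_pos"],o["ft_force"],o["time_s"])
a,_=get_image("side"); b,_=get_image("wrist")
cv2.imwrite("pics/s2.png",np.hstack([cv2.resize(a[130:280,230:400],None,fx=2.4,fy=3,interpolation=cv2.INTER_CUBIC),cv2.resize(b,(390,450))])[:,:,::-1])
E
```

```text
card (array([0.58363953, 0.06800123]), (58.10737609863281, 92.84587860107422), 20.065114974975586)
0.07801517253645
False
[0.58459968 0.06812245 0.07881602] [0.63074905 0.21623082 0.83857393] 13.1667
```

View pics/s2.png

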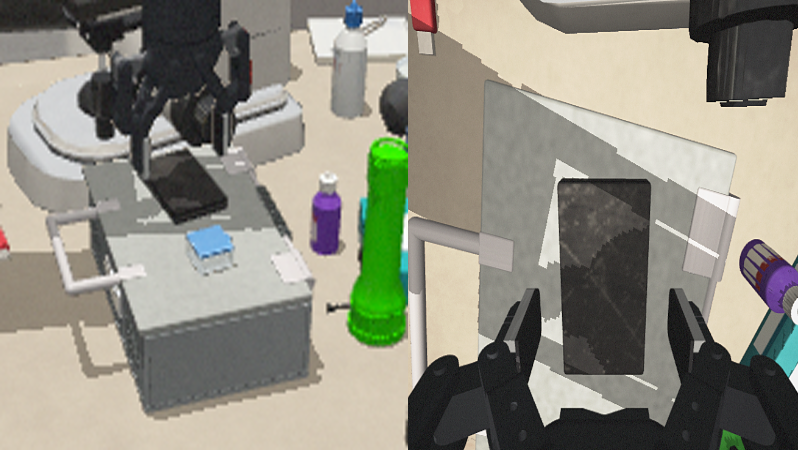

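```bash
python3 - <<'E'
from h import *
b,d=get_image("wrist"); c=get_calibration("wrist");K,T=c["intrinsics"],c["world_from_camera"]
print(np.round(K,1).tolist(),np.round(T,3).tolist(),d[250,320])
u,v=np.meshgrid(np.arange(640),np.arange(480))
P=(np.stack([u,v,np.ones_like(u)],-1)@np.linalg.inv(K).T*d[...,None])@T[:3,:3].T+T[:3,3]
o=observe();print(o["eef_pos"])
def proj(p,K,T): q=T[:3,:3].T@(np.array(p)-T[:3,3]);q=K@q;return q[:2]/q[2],q[2]
print("tcp in wrist",proj(o["eef_pos"],K,T)); 
cs=get_calibration("side"); print("tcp in side",proj(o["eef_pos"],cs["intrinsics"],cs["world_from_camera"]))
for (x,y) in [(196,318),(204,330),(190,340),(445,318),(436,330),(450,340),(320,250),(320,380)]: print(x,y,np.round(P[y,x],3))
m=(P[...,2]>.086)&(P[...,2]<.13)&(v>290)&(v<420)
L=P[m&(u<230)];R=P[m&(u>410)]
for A in(L,R): print(len(A),np.round(np.percentile(A,[0,5,50],axis=0),3).tolist() if len(A) else 0)
E
```

```text
[[398.7, 0.0, 322.0], [0.0, 398.7, 240.6], [0.0, 0.0, 1.0]] [[0.938, 0.33, 0.104, 0.557], [0.346, -0.896, -0.277, 0.14], [0.002, 0.296, -0.955, 0.241], [0.0, 0.0, 0.0, 1.0]] 0.15538733
[0.58459777 0.06808956 0.07895832]
tcp in wrist (array([322.4103539, 299.1909013]), np.float64(0.17726051778455224))
tcp in side (array([305.98270515, 195.33677036]), np.float64(1.173166724714256))
196 318 [0.54  0.065 0.12 ]
204 330 [0.544 0.064 0.123]
190 340 [0.542 0.066 0.134]
445 318 [0.619 0.094 0.121]
436 330 [0.618 0.089 0.119]
450 340 [0.616 0.094 0.135]
320 250 [0.574 0.094 0.093]
320 380 [0.594 0.038 0.094]
1905 [[0.532, 0.046, 0.107], [0.533, 0.048, 0.111], [0.544, 0.059, 0.122]]
1887 [[0.616, 0.072, 0.107], [0.617, 0.075, 0.111], [0.62, 0.09, 0.122]]
```

```bash
python3 - <<'E'
from h import *
print("touch",move_l([.5839,.0681,.045],feed=.04,max_force=5)); o=observe(); z=o["eef_pos"][2]; print(o["eef_pos"],o["ft_force"])
move_l([.5839,.0681,z+.0065],feed=.04); gripper_to(0,30); o=observe(); print(o["opening"],o["grasp_force"],o["eef_pos"],o["ft_force"],o["time_s"])
E
```

```text
touch True
[0.58359516 0.06810602 0.0524944 ] [-2.70668818  0.36293782  6.28132812]
0.05754874593874388 32.175412774086 [0.58378109 0.06809715 0.05886487] [-0.88465545 -0.84418826  0.71205359] 14.5833
```

```bash
python3 - <<'E'
from h import *
move_l([.5839,.0681,.15],feed=.15); print(observe()["opening"])
dst=[.528,-.3114]
movep([*dst,.09],down(75.7)); print(observe()["opening"])
print("touch",move_l([*dst,.012],feed=.05,max_force=4)); o=observe(); print(o["eef_pos"],o["opening"],o["time_s"])
hold(.2)
im,d=get_image("wrist");c=get_calibration("wrist");np.savez("w3.npz",im=im,d=d,K=c["intrinsics"],T=c["world_from_camera"])
cv2.imwrite("pics/w3.png",im[:,:,::-1])
E
```

```text
0.05748815949293315
0.057959044086330375
touch True
[ 0.52785998 -0.31127444  0.0130083 ] 0.0576500117321371 18.2417
```

View pics/w3.png

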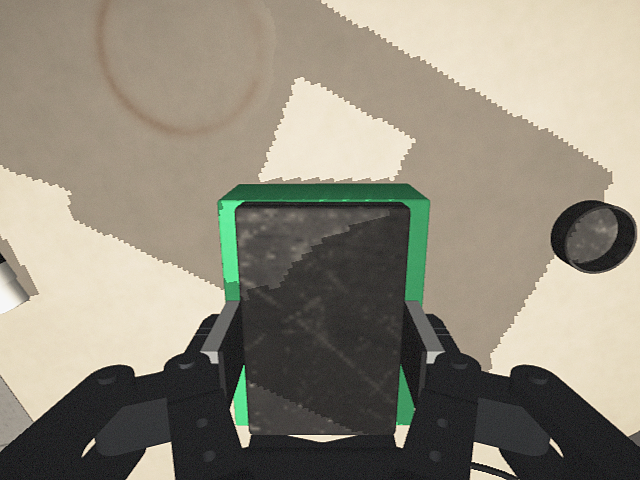

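```bash
python3 - <<'E'
from h import *
gripper_to(.078); hold(.25); move_l([.528,-.3114,.12],feed=.15)
src=[.6011,-.036]; movep([*src,.13],down(106.4)); gripper_to(.06,25)
t=get_image("top")[0]; cv2.imwrite("pics/top4.png",t[:,:,::-1])
c=get_calibration("top")
print("carton",rect(mask_roi(t,lambda h,s,v:((h>60)&(h<90)&(s>120))|(v<75),(375,235,450,300)),c["intrinsics"],c["world_from_camera"],.037))
print("card",rect(mask_roi(t,lambda h,s,v:v<75,(375,235,450,300)),c["intrinsics"],c["world_from_camera"],.049))
print("touch",move_l([*src,.05],feed=.05,max_force=5)); o=observe(); z=o["eef_pos"][2]; print(o["eef_pos"],o["ft_force"])
move_l([*src,z+.006],feed=.04); gripper_to(0,25); o=observe(); print(o["opening"],o["grasp_force"],o["eef_pos"],o["time_s"])
move_l([*src,.15],feed=.15); print(observe()["opening"])
b=get_image("wrist")[0]; cv2.imwrite("pics/w4.png",np.hstack([b[:,:,::-1][::1,::2],cv2.resize(t[210:330,360:480],(480,480))[:,:,::-1]]))
E
```

```text
carton (array([ 0.52785797, -0.31076926]), (77.37619018554688, 99.36471557617188), -14.310432434082031)
card (array([ 0.52394196, -0.30623895]), (70.13516235351562, 94.42411041259766), -14.685501098632812)
touch True
[ 0.60086098 -0.03596264  0.05769948] [-2.0282444   0.58132258  5.62723497]
0.03357990109040475 27.909238189458847 [ 0.6009942  -0.03597749  0.06355184] 23.4083
0.03392849941318614
```

View pics/w4.png

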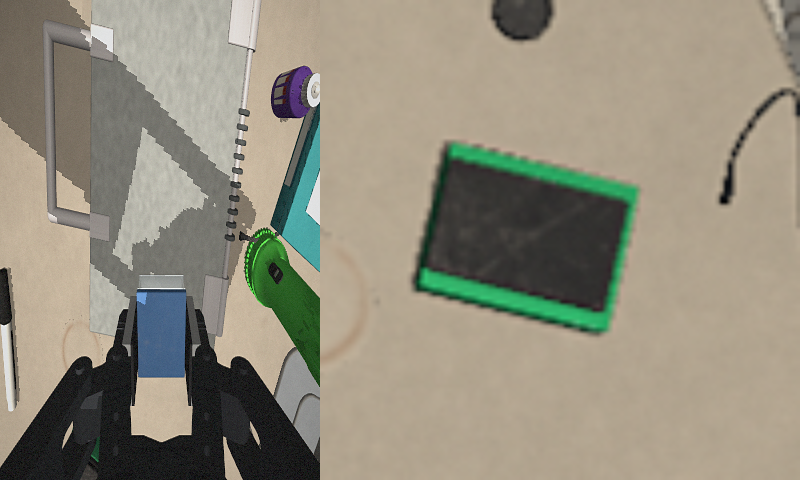

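```bash
python3 - <<'E'
from h import *
dst=[.528,-.311]
movep([*dst,.10],down(75.7)); print(observe()["opening"])
print("touch",move_l([*dst,.0285],feed=.05,max_force=3)); o=observe(); print(o["eef_pos"],o["opening"],o["time_s"])
hold(.2); gripper_to(.06); hold(.2); move_l([*dst,.13],feed=.15)
b=get_image("wrist")[0]; movep([.42,-.1,.25],down(9.67)); gripper_to(.05)
t=get_image("top")[0]
o=observe(); print(o["time_s"],o["q"],o["tcp_rot"])
cv2.imwrite("pics/w5.png",np.hstack([b[:,:,::-1][::1,::2],cv2.resize(t[210:330,360:480],(480,480))[:,:,::-1]]))
E
```

```text
0.0336458880518579
touch True
[ 0.52778754 -0.31086377  0.02937484] 0.0338072430487573 26.6333
29.8667 [-4.17346119e-01 -2.85077426e-01  1.94751102e+00 -2.11748464e-06
  1.47986100e+00  9.84941220e-01] [-3.14120630e+00  5.86050495e-04  1.68509294e-01]
```

View pics/w5.png

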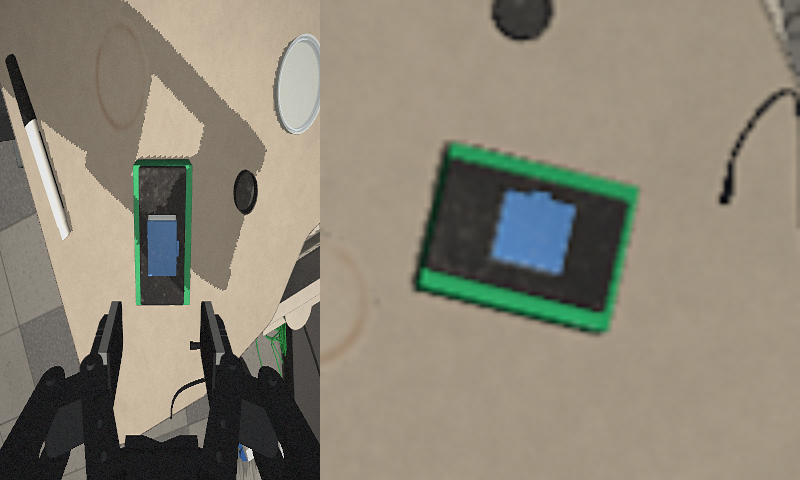

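```bash
cat >> h.py <<'E'
Y=9.67*D; U=np.array([np.cos(Y),np.sin(Y),0]); BAR=np.array([.461,-.003,.079]); H=BAR+.213*U; OFF=np.array([0,0,-.032])
def eef(th): return H-.213*np.cos(th)*U+np.array([0,0,.213*np.sin(th)])+OFF
E
python3 - <<'E'
from h import *
movep(eef(0)+[0,0,.09],down(99.67)); gripper_to(.038,40)
print("touch",move_l(eef(0),feed=.08,max_force=6)); o=observe(); print(o["eef_pos"],o["ft_force"],o["q"],o["time_s"])
p=inverse_kinematics(eef(1.0),down(99.67)); print(p)
gripper_to(0,40); o=observe(); print(o["opening"],o["grasp_force"],o["ft_force"],o["torque"],o["time_s"])
b=get_image("wrist")[0];s=get_image("side")[0]
cv2.imwrite("pics/w6.png",np.hstack([cv2.resize(b,(400,450)),cv2.resize(s[130:280,230:400],(400,450))])[:,:,::-1])
E
```

```text
touch False
[ 0.46158099 -0.00308681  0.04759682] [-1.63017101  0.17087538 -0.06508845] [-1.77793186e-01  1.83064833e-02  2.07989794e+00 -1.26543094e-05
  1.04222081e+00 -3.46610616e-01] 32.625
[-0.1172954   0.04987519  1.68630774  0.          1.40540972 -0.28606874]
0.008132379859854969 39.33418571949005 [-5.10329534 -1.68465001  4.52197636] [-0.23732832  0.79948564  0.04808743] 32.9917
```

View pics/w6.png

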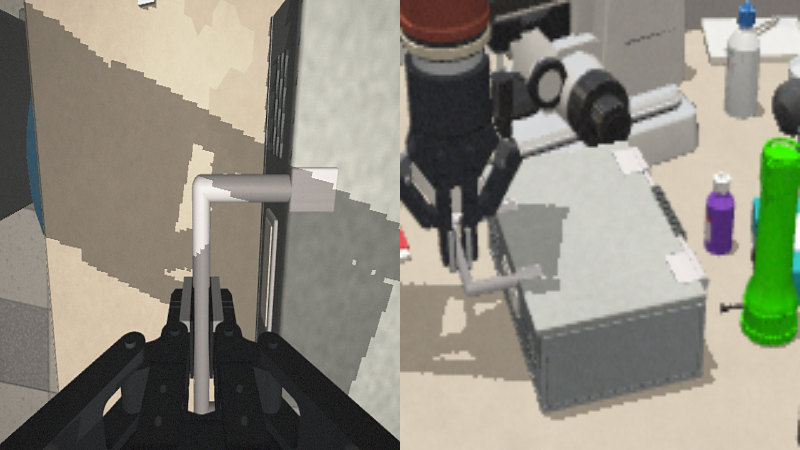

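```bash
python3 - <<'E'
from h import *
for th in np.arange(.08,.57,.08):
    move_l(eef(th),feed=.08); o=observe(); print(round(th,2),np.round(o["eef_pos"]-eef(th),4),np.round(o["ft_force"],1),round(o["opening"],4),o["time_s"])
    if np.linalg.norm(o["ft_force"])>35: break
t,d=get_image("top");c=get_calibration("top");K,T=c["intrinsics"],c["world_from_camera"]
u,v=np.meshgrid(np.arange(640),np.arange(480))
P=(np.stack([u,v,np.ones_like(u)],-1)@np.linalg.inv(K).T*d[...,None])@T[:3,:3].T+T[:3,3]
Q=P[185:260,195:310].reshape(-1,3); r=(Q-H)@U; n=(Q-H)@np.array([-U[1],U[0],0])
m=(r<-.03)&(r>-.15)&(abs(n)<.11)&(Q[:,2]>.09)&(Q[:,2]<.079+.25)
A=np.polyfit(-r[m],Q[m,2],1); k=abs(np.polyval(A,-r[m])-Q[m,2])<.01
A=np.polyfit(-r[m][k],Q[m,2][k],1); print(m.sum(),k.sum(),"lid angle",np.arctan(A[0]),A)
cv2.imwrite("pics/s7.png",get_image("side")[0][:,:,::-1])
E
```

```text
0.08 [-0.0011 -0.0002  0.0001] [-3.  -3.7 -2.8] 0.0088 33.4583
0.16 [-0.0011 -0.0003  0.0006] [-6.7 -4.3 -1.2] 0.0082 33.825
0.24 [-0.0012 -0.0003  0.0006] [-7.4 -4.   0.1] 0.008 34.1917
0.32 [-0.0014 -0.0003  0.0007] [-8.3 -4.   1.6] 0.0082 34.5583
0.4 [-0.0016 -0.0003  0.0008] [-9.3 -4.5  3.2] 0.0085 34.925
0.48 [-0.0018 -0.0004  0.0011] [-11.1  -4.7   4.8] 0.0083 35.2917
0.56 [-0.0021 -0.0004  0.0013] [-13.   -3.8   7.2] 0.0085 35.6583
3457 3456 lid angle 0.5467679812040479 [0.60866706 0.08460961]
```

View pics/s7.png

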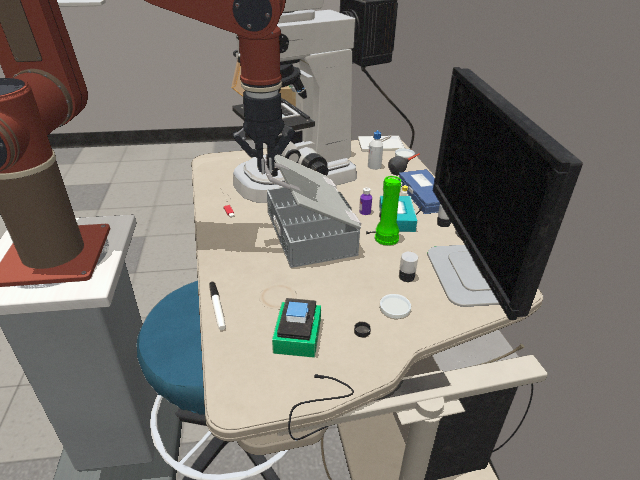

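```bash
cat >> h.py <<'E'
def go(th,feed=.08):
    p=eef(th)-.003*U*min(1,max(0,(th-.5)/.3)); move_l(p,feed=feed); o=observe(); print(round(th,2),np.round(o["eef_pos"]-p,4),np.round(o["ft_force"],1),round(o["opening"],4),o["time_s"])
def angle():
    t,d=get_image("top");c=get_calibration("top");K,T=c["intrinsics"],c["world_from_camera"]
    u,v=np.meshgrid(np.arange(640),np.arange(480))
    P=(np.stack([u,v,np.ones_like(u)],-1)@np.linalg.inv(K).T*d[...,None])@T[:3,:3].T+T[:3,3]
    Q=P[150:260,190:320].reshape(-1,3); r=(Q-H)@U; n=(Q-H)@np.array([-U[1],U[0],0])
    m=(r<-.02)&(r>-.15)&(abs(n)<.11)&(Q[:,2]>.1)&(Q[:,2]<.079+.25)&(abs(Q[:,2]-.083+r*1.15)<.06)
    A=np.polyfit(-r[m],Q[m,2],1); k=abs(np.polyval(A,-r[m])-Q[m,2])<.012
    A=np.polyfit(-r[m][k],Q[m,2][k],1); print(m.sum(),k.sum(),"lid angle",np.arctan(A[0])); return np.arctan(A[0])
E
python3 - <<'E'
from h import *
for th in (.64,.72,.8,.88,.94,.99): go(th)
hold(.1); a=angle()
if a<.965: go(1.03,.05); hold(.2); angle()
E
```

```text
0.64 [-0.0007 -0.0002  0.002 ] [-10.4  -3.1   5.9] 0.0079 36.1083
0.72 [-0.0002 -0.0001  0.0021] [-8.2 -2.9  5. ] 0.0085 36.4667
0.8 [ 0.0003 -0.      0.0025] [-7.5 -2.1  5.7] 0.0082 36.825
0.88 [ 0.0001 -0.      0.0029] [-7.7 -2.3  8.1] 0.008 37.1917
0.94 [ 0.0002 -0.      0.0033] [-8.  -1.8  9.8] 0.008 37.5
0.99 [0.0008 0.0002 0.0034] [-6.1 -1.5  9.3] 0.008 37.7833
1830 1816 lid angle 0.9643847389013053
1.03 [0.001  0.0001 0.0033] [-5.3 -0.1  8.3] 0.0083 38.25
1653 1640 lid angle 1.001518231043144
```

```bash
python3 - <<'E'
from h import *
for th in (.96,.89,.83,.785): go(th,.05)
hold(1); a=angle(); o=observe(); print(o["grasp_force"],o["ft_force"],o["time_s"])
cv2.imwrite("pics/s8.png",get_image("side")[0][:,:,::-1])
E
```

```text
0.96 [0.0008 0.0001 0.003 ] [-4.4 -0.8  7.8] 0.0082 38.95
0.89 [0.0007 0.0001 0.0024] [-4.5 -1.7  6.6] 0.0082 39.4
0.83 [0.0003 0.     0.0017] [-4.7 -1.9  5.6] 0.0078 39.8083
0.79 [ 0.0004 -0.      0.0016] [-4.4 -1.5  6.7] 0.0083 40.15
2210 2210 lid angle 0.7678220406439941
41.55862748622894 [-5.24311931 -1.53978772  6.02253686] 41.2
```

View pics/s8.png

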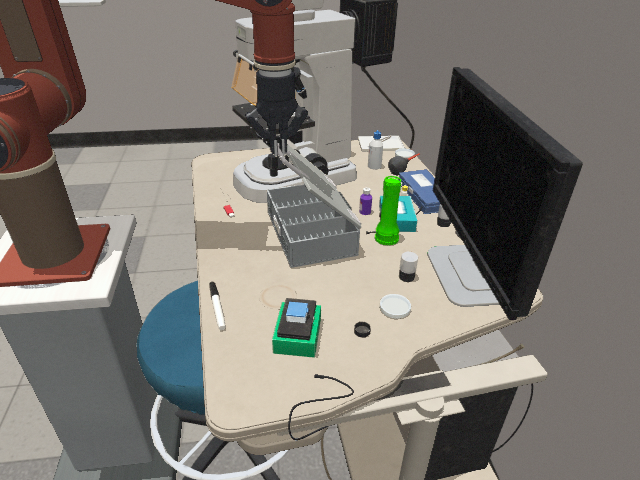

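The side view shows the lid held open by the gripper at (283,145), at about 0.77 rad. The case and box sit stacked on the carton at (298,318), and the bystanders have not moved.

```bash
python3 -c "from plant import *; print(job_done())"
```

```text
the job is handed in; nothing more can be done
None
```

The job is handed in at about 41 s of the 72 s allowed: the card case is centred on the carton, the glass box is centred on the case, and the gripper holds the lid at about 0.77 rad after raising it to about 1.0 rad; the first grasp of the case closed above it without moving anything, and the judge's verdict was not shown.

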